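# Check a drink can at the date-code reader and load it into the rack

### The job

Use the hinged loading ramp's handle to roll the red can from the front of the ramp to the date-code reader, and keep it in front of the middle of the reader's window for at least four seconds without a break. Then let it roll gently on over the hinge into the rack, up against the cans already there, lower the ramp all the way down again and let go. The can is fizzy: steer it only by raising and lowering the ramp, never touch it, let it fall or let it run fast, and leave everything else on the counter where it is.

Things in the scene. Friction and masses are not known exactly. Their poses are not given: they have to be found in the camera images.
- rack: Fixed dark wire can rack, 565 mm long, 137 mm wide; its lane runs along its y axis. Origin on the counter under it, z up. From -y to +y: the hinged steel loading ramp, the hinge line at y = 120 mm, the fixed storage deck. Cans lie across the lane (axis along x) and roll without slipping on thin wires with practically no loss, so none stays put except against a stop or can; 5 mm play at each end.
- ramp (a joint): Ramp hinge, rad. 0 = down on its rest (start), front end 0.10 rad lower than the hinge; 0.10 = level; grows as the handle end is raised, to 0.30. Above 0.10 the can rolls to the hinge and rack, below to the front stop: acceleration about 0.69 x 9.81 x sin(joint - 0.10) m/s2. Let go, it sinks (0.5 kg, damper 1.2 N m s/rad); 5 to 7 N up at the grip point carry ramp and can.
- ramp_hinge (a point): Point on the hinge line, mid-lane, level with the runner tops, 100 mm above the counter; it does not move. Its axes tilt with the ramp: x along the hinge line (as the rack's x), y along the ramp; the ramp lies on its -y side.
- ramp_stop (a point): Foot of the ramp's front stop plate, mid-lane on the inner face, level with the runners: 320 mm from the hinge along the ramp, moves with it. The plate stands 38 mm above the runners.
- ramp_grip (a point): Grip point on the axis of the ramp's handle, a round black bar 16 mm thick that runs on along the lane 55 mm each side of this point: 420 mm from the hinge along the ramp, 20 mm above the plane of the runners, about 78 mm above the counter when down. Moves with the ramp. Grasp from above, fingers closing along the rack's x; sides and space below are free.
- deck_stop (a point): Foot of the upright end stop of the fixed storage deck, mid-lane, level with the runners. The deck runs 260 mm from the hinge to here, falling towards it at 0.03 rad.
- can: Red 330 ml drink can lying across the lane: 66 mm in diameter, 115 mm long, nominally 0.35 kg, rolls like a near-solid cylinder. Origin at its centre; x along its axis, y and z turn as it rolls. At the start against the ramp's front stop, its centre 287 mm from the hinge along the ramp. Over 0.45 m/s is too fast for it. On the level ramp its centre is 133 mm up.
- reader: Date-code reader: fixed black head 60 mm wide along y, 56 mm deep, on a stand, 170 mm tall, on the robot's side of the ramp; axes parallel to the rack's. The window faces the lane (+x); a white line on top of the head marks its middle. Origin on the counter below the window's face. Stands at a different place along the ramp each time.
- window (a point): Middle of the face of the reader's red window, 30 mm wide, 133 mm above the counter. The can is read while its centre is within 15 mm of this point, measured along the lane (the reader's y).
- stock_a: Green drink can, same size as the red one, lying in the rack against the end stop. Origin at its centre.
- stock_b: Orange drink can, same size, lying in the rack against the green one, on its hinge side. The red can must end up touching this one, its centre about 95 mm beyond the hinge. Origin at its centre.
- mug: Blue ceramic mug, 80 mm across, 95 mm tall, standing on the counter; bystander. Origin at the centre of its underside.
- sugar_jar: White jar with a wooden cap, 80 mm across, 120 mm tall; bystander. Origin at the centre of its underside.
- tumbler: Amber glass tumbler, 72 mm across, 85 mm tall; bystander. Origin at the centre of its underside.

How it is judged:
By the outcome, as a careful person would: the job done as asked, in the order asked, and still so for the second after the job is handed in, with the robot touching nothing.
It also fails if it takes over 61 s, if anything falls off the work surface, if the arm or the gripper's body presses on something with over 40 N, if the wrist force passes 120 N, or if a joint passes its speed limit or range.

### The arm

A 6-joint arm with a two-finger parallel gripper is mounted at the origin on the work surface. World frame = base frame: x ahead of the robot, y to its left, z up, the work surface at z = 0. Lengths are in m, angles in rad, forces in N, time in s.
With the tool pointing down it reaches from about 0.325 to 0.775 m from the base axis. Payload 5.5 kg.
Tool frame: the origin (TCP) lies between the finger pads; the fingertips stand 8 mm ahead of it and the grasp point (between the pads) lies 11 mm behind it (tcp_to_tips is the distance from the TCP to the fingertips, in m); z points along the fingers, y is the line along which they close (so a half turn about z gives the same grasp; the last joint's range is limited). The gripper opens to 88 mm and grips with 3 to 60 N. Pads are 20 mm wide; open, the fingers measure 115 mm over their backs; the gripper's body (75 mm by 178 mm) begins 61 mm behind the grasp point.
Start: joints at [-1.396, 0.091, 1.231, -0, 1.82, -0.057], TCP at [0.138, -0.584, 0.231] pointing down, gripper open.
Joint ranges: [-2.87, 2.87], [-0.86, 2.18], [0.17, 2.46], [-1.51, 4.65], [0.06, 2.69], [-2.65, 2.65]. Speed limits (rad/s): [2.57, 2.57, 3.01, 3.14, 3.14, 3.14].

### API

Orientations are given as a unit quaternion [w, x, y, z].
In Python, from bench import * gives the robot as it stands. Calls block until the motion is done:
- move_to(position, orientation): joint-space move of the TCP to a pose.
- move_l(position, speed=0.15, orientation=None): straight line of the TCP; orientation=None keeps the orientation; speed is the mean speed in m/s.
- movej(angles): joint-space move.
- gripper_open() and close(): open the fingers fully, or close them until they stop; the grip force is fixed at half the most.
- hold(seconds).
- inverse_kinematics(position, orientation): joint angles nearest the present ones, or None.
- state(): the state.
- get_image(name): name is "scene" or "top"; returns a dict with "frame" (400x640x3 uint8, blue, green, red), "depth" (400x640 float32, m along the optical axis (not along the pixel's ray), 0 where there is no reading), "camera_matrix" (3x3 intrinsics, pixels), "k1" (the pictures are not rectified: a ray, as slopes to the right and down, at radius r is drawn at 1 + k1 r^2 times it, then the intrinsics apply), "view" (4x4, takes a point from world to camera coordinates). Camera axes: x right, y up, looking along -z (the intrinsics and any distortion apply to the point x, -y, -z); pixel columns grow to the right and rows downward; lengths in m; the calibration is good to about 2 mm. A picture is of the moment at which its call begins.
A pose or a line that the arm cannot do raises IKError and nothing moves.
- job_done(): hands the job in; it is judged then, once.
The state is a dict: "time": time; "joint_pos": joint angles; "dq": joint speeds; "joint_torque": joint torques, N m; "ee_pos": TCP position; "ee_rot": TCP orientation; "ft_force": force on the tool from outside, world axes, zero at the start; "moment": the same for the moment, N m; "finger_gap": finger opening in m; "finger_force": force on a finger pad.
Only numpy, scipy, OpenCV 4.12 (cv2) and the standard library are available. Lean on these libraries where they do the work, as an engineer would, in place of code of your own. Each camera call takes 0.05 s, during which the arm holds its last target. There are 200 camera calls.

## Working session

There is one attempt and no reset: what is moved stays moved. The work goes in short steps, each a Python script; the robot and the scene stay as the last script left them, time stands still between calls to the robot, and variables do not carry over. Pictures are saved under pics/ and viewed, at most 10 in all, crops included, and the job is handed in when it is done.

```bash
mkdir -p pics; ls; python3 - <<'E'
from bench import *
import cv2,numpy as np,pickle
d={}
for n in("scene","top"):
    im=get_image(n); d[n]=im; cv2.imwrite(f"pics/{n}0.png",im["frame"]); print(n,im["camera_matrix"],im["k1"],im["view"])
pickle.dump(d,open("im0.pkl","wb"))
s=state();print(s)
E
```

```text
pics
scene [[486.09096791   0.         310.31362889]
 [  0.         486.09096791 194.49371302]
 [  0.           0.           1.        ]] -0.13878602055070924 [[-0.24662404  0.96910169 -0.00430138  0.08065319]
 [-0.76544117 -0.19206901  0.61417368  0.41364517]
 [ 0.59437059  0.15476244  0.78915917 -1.62024225]
 [ 0.          0.          0.          1.        ]]
top [[450.02685347   0.         323.77419821]
 [  0.         450.02685347 189.57188547]
 [  0.           0.           1.        ]] -0.07483979332528246 [[ 0.02509645 -0.99944405 -0.02194917  0.08570807]
 [ 0.98825293  0.0214925   0.15130835 -0.60811205]
 [-0.15075249 -0.02548863  0.98824289 -1.03420321]
 [ 0.          0.          0.          1.        ]]
{'time': 0.1, 'joint_pos': array([-1.39569242e+00,  9.18213184e-02,  1.23170837e+00, -3.05676493e-06,
        1.81978000e+00, -5.67108711e-02]), 'dq': array([ 0.00192071, -0.00101823, -0.00360485,  0.0009935 ,  0.00209597,
        0.0013156 ]), 'joint_torque': array([ 3.20949162e-03, -4.47858059e+01, -4.07570171e+01,  7.01456540e-02,
        2.84677825e-02, -1.19901515e-04]), 'ee_pos': array([ 0.13779778, -0.58372875,  0.22962956]), 'ee_rot': array([-8.56926557e-04,  9.93289933e-01,  1.15647620e-01, -5.22705785e-05]), 'ft_force': array([-0.27667467, -0.61699895, -0.03630453]), 'moment': array([-0.03333348, -0.02552107,  0.02520087]), 'finger_force': 0.0, 'finger_gap': 0.08792340829902194}
```

View pics/scene0.png

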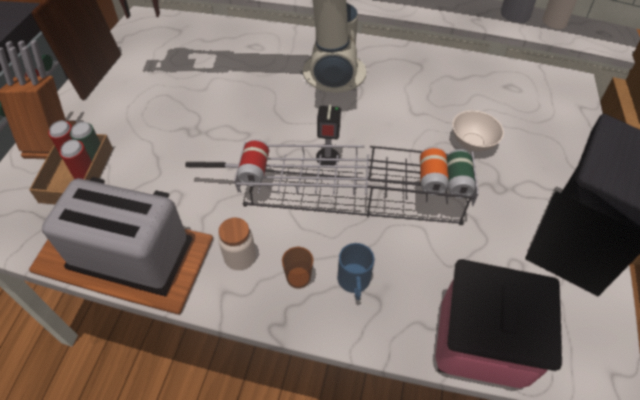

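View pics/top0.png

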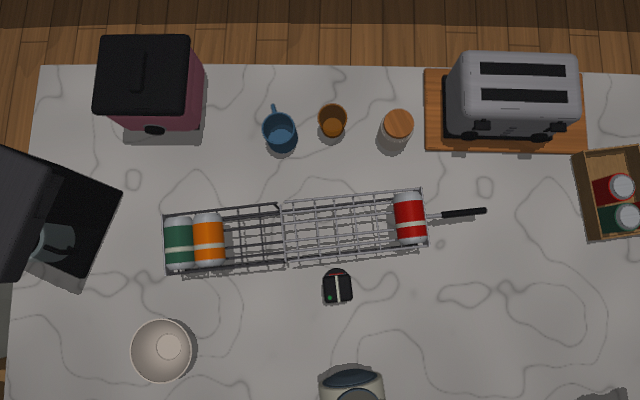

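The scene view shows the rack in mid-frame, with the red can at about (253,160), the handle at about (205,164) and the reader at about (328,125). In the top view the handle runs (440,215)-(486,210), the red can is at (410,217), the reader at (338,288), the hinge near col 283, and the green and orange cans at (178,242) and (208,238). I'll enlarge both.

```bash
python3 - <<'E'
import cv2,pickle
d=pickle.load(open("im0.pkl","rb"))
a=d["top"]["frame"][180:310,260:500]; b=d["scene"]["frame"][90:230,170:400]
cv2.imwrite("pics/tc.png",cv2.resize(a,None,fx=3.3333,fy=3.3333,interpolation=2))
cv2.imwrite("pics/sc.png",cv2.resize(b,None,fx=3.4,fy=3.4,interpolation=2))
E
```

```text
(no output)
```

View pics/tc.png

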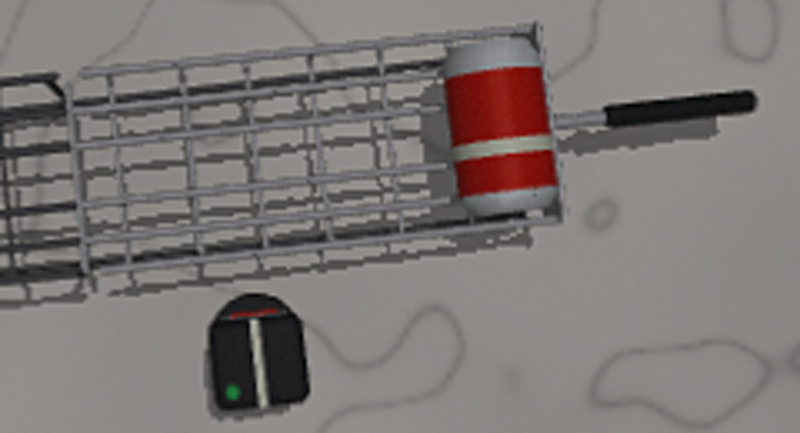

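View pics/sc.png

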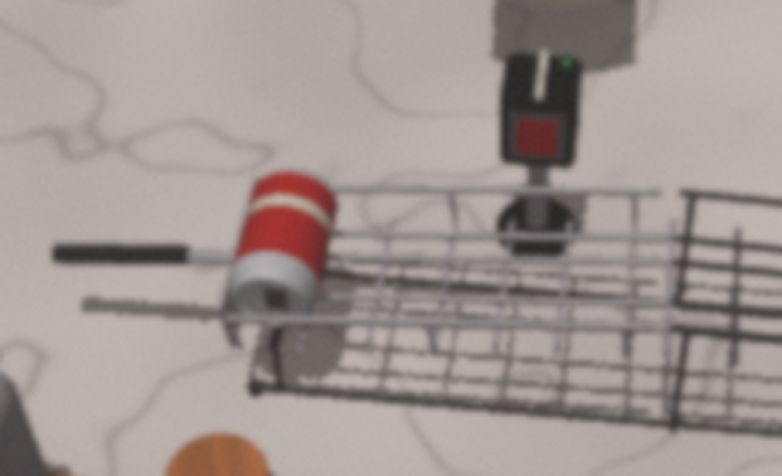

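```bash
cat > h.py <<'E'
import numpy as np,cv2
def ray(im,p):
    K=im["camera_matrix"];k=im["k1"]
    x,y=cv2.undistortPoints(np.array([[p]],float),K,np.array([k,0,0,0,0.]))[0,0]
    V=im["view"];R=V[:3,:3]
    return -R.T@V[:3,3], R.T@np.array([x,-y,-1.])
def tri(a,pa,b,pb):
    o1,d1=ray(a,pa);o2,d2=ray(b,pb)
    t=np.linalg.lstsq(np.c_[d1,-d2],o2-o1,rcond=None)[0]
    p,q=o1+t[0]*d1,o2+t[1]*d2
    return (p+q)/2,np.linalg.norm(p-q)
def onz(im,p,z):
    o,d=ray(im,p);return o+d*(z-o[2])/d[2]
def pix(im,P):
    c=im["view"][:3,:3]@P+im["view"][:3,3];x,y=c[0]/-c[2],-c[1]/-c[2]
    f=1+im["k1"]*(x*x+y*y);K=im["camera_matrix"]
    return np.array([K[0,0]*x*f+K[0,2],K[1,1]*y*f+K[1,2]])
def redmask(im):
    f=im["frame"].astype(int);return (f[:,:,2]>90)&(f[:,:,1]<50)&(f[:,:,0]<60)
E
python3 - <<'E'
from h import *;import pickle
np.set_printoptions(precision=4,suppress=True)
d=pickle.load(open("im0.pkl","rb"));T,S=d["top"],d["scene"]
t=lambda u,v:(260+u/3.3333,180+v/3.3333); s=lambda u,v:(170+u/3.4,90+v/3.4)
print("cam",ray(T,(320,200))[0],ray(S,(320,200))[0])
for n,a,b in[("handle out",t(756,101),s(52,253)),("handle in",t(606,116),s(188,254)),("line lane",t(254,320),s(539,100)),("line robot",t(264,408),s(545,50)),("far front post",t(538,30),s(258,388)),("hinge robot",t(85,272),s(672,220))]:
    print(n,*tri(T,a,S,b))
for n,p,z in[("railL0",t(90,268),.1),("railL1",t(540,214),.072),("railU0",t(85,74),.1),("railU1",t(535,34),.072),("hinge rob",t(85,272),.1),("hinge far",t(70,98),.1),("green/orange",(193,240),.12)]:print(n,onz(T,p,z))
for n,im in d.items():
    m=redmask(im);cv2_n,l,st,c=cv2.connectedComponentsWithStats(m.astype(np.uint8))
    for i in range(1,cv2_n):
        if st[i,4]>30:print(n,st[i],c[i])
E
```

```text
cam [0.4429 0.0724 1.1159] [1.2995 0.252  1.0249]
handle out [ 0.5617 -0.2831  0.0682] 0.0018487690330318282
handle in [ 0.5475 -0.1731  0.0812] 0.002938396003737111
line lane [0.4064 0.0677 0.1664] 0.0024516196748027054
line robot [0.3529 0.0602 0.1685] 0.002244329274740039
far front post [ 0.6129 -0.1203  0.0177] 0.03956037873524525
hinge robot [0.4328 0.1813 0.0913] 0.0003582891300978199
railL0 [0.4357 0.1769 0.1   ]
railL1 [ 0.4798 -0.1302  0.072 ]
railU0 [0.5669 0.1851 0.1   ]
railU1 [ 0.6056 -0.1275  0.072 ]
hinge rob [0.4329 0.1802 0.1   ]
hinge far [0.5501 0.1948 0.1   ]
green/orange [0.4747 0.3871 0.12  ]
scene [323 125  10  10  90] [327.5222 129.9   ]
scene [ 51 133  18  19  87] [ 57.7471 141.7701]
scene [ 62 146  24  32 196] [ 73.5561 166.398 ]
scene [255 155  11  14  79] [260.8481 160.962 ]
top [608 173  27  28  76] [616.7368 186.8421]
top [396 200  29  23 545] [409.7211 210.7211]
top [399 225  28  14 285] [412.5649 231.2   ]
```

```bash
cat >> h.py <<'E'
from scipy.spatial.transform import Rotation as Rn
YW=0.132
xd=np.array([np.cos(YW),np.sin(YW),0]);yd=np.array([-np.sin(YW),np.cos(YW),0]);zd=np.array([0,0,1.])
G0=np.array([.5546,-.2281,.0765])            # grip point, ramp down
H=G0+.4199*yd+.022*zd                        # hinge
def pose(q,off=-.011):                       # TCP pose for ramp joint q, off along ramp normal from the grip axis
    d=q-.1;r=np.cos(d)*yd-np.sin(d)*zd;n=np.sin(d)*yd+np.cos(d)*zd
    o=Rn.from_matrix(np.c_[r,xd,-n]).as_quat()
    return H-.42*r+(.02+off)*n,np.r_[o[3],o[:3]]
def qof(p,off=-.011):                        # joint from TCP position
    v=np.array([(p-H)@yd,p[2]-H[2]]);return .1+np.arctan2(v[1],-v[0])-np.arctan2(.02+off,.42)
def redc(im,lo=(60,60),box=None):
    f=im["frame"].astype(int);m=((f[:,:,2]>60)&(f[:,:,2]>2.2*f[:,:,1])&(f[:,:,2]>2.2*f[:,:,0])).astype(np.uint8)
    w=np.zeros_like(m);x0,x1,y0,y1=box;w[y0:y1,x0:x1]=m[y0:y1,x0:x1]
    M=cv2.moments(w,True);return (M["m10"]/M["m00"],M["m01"]/M["m00"],M["m00"]) if M["m00"]>100 else None
BOX={"top":(150,450,185,265),"scene":(225,480,138,200)}
def lane(im,name,q):                         # can centre lane coordinate rel. hinge, + pixel count
    c=redc(im,box=BOX[name])
    if c is None:return None,0
    d=q-.1;y=-.15
    for _ in range(3):
        z=.1+.033 if y>0 else .1-y*np.sin(d)+.033
        y=(onz(im,c[:2],z)-H)@yd
    return y,c[2]
E
python3 - <<'E'
from h import *;import pickle
from bench import *
np.set_printoptions(precision=4,suppress=True)
d=pickle.load(open("im0.pkl","rb"))
for n in d:print(n,lane(d[n],n,0.),redc(d[n],box=BOX[n]), "expect -.289")
print("H",H)
t=lambda u,v:(260+u/3.3333,180+v/3.3333)
for p in(t(254,320),t(264,408)):print("win",(onz(d["top"],p,.17)-H)@yd)
for p in((330.3,104.7),(328.5,119.4)):print("win sc",(onz(d["scene"],p,.17)-H)@yd)
# window centre via scene: intersect ray with reader face plane x'=const
o,r=ray(d["scene"],(327.9,130.6));P=o+r*(.133-o[2])/r[2];print("win sc face",(P-H)@yd,(P-H)@xd)
p,o=pose(0,.12);print(p,inverse_kinematics(p,o))
move_to(p,o);print(state()["time"])
p,o=pose(0);move_l(p,.12,orientation=o);s=state();print(s["time"],s["ee_pos"],p,s["ft_force"])
for n in("top","scene"):
    im=get_image(n);cv2.imwrite(f"pics/{n}1.png",im["frame"]);print(lane(im,n,0.))
a=cv2.imread("pics/top1.png")[160:310,300:510];b=cv2.imread("pics/scene1.png")[90:230,150:380]
cv2.imwrite("pics/c1.png",np.hstack([cv2.resize(a,(390,280),interpolation=2),cv2.resize(b,(400,280),interpolation=2)]))
E
```

```text
scene (np.float64(-0.28791651440002525), 354.0) (254.3050847457627, 154.87570621468927, 354.0) expect -.289
top (np.float64(-0.28520948816618813), 909.0) (408.87018701870187, 218.01210121012102, 909.0) expect -.289
H [0.4993 0.1881 0.0985]
win -0.10841528326230802
win -0.10864572503274345
win sc -0.10628405337933984
win sc -0.10578244774978295
win sc face -0.10617007084942577 -0.10130892779691544
[ 0.5562 -0.24    0.1959] [-0.5087  0.1515  1.2299  0.0827  1.8193 -0.6228]
2.0583
3.3 [ 0.555  -0.2274  0.0667] [ 0.5545 -0.227   0.0655] [ 0.1786 -0.18   -0.614 ]
(np.float64(-0.2852726256646485), 907.0)
(np.float64(-0.2878322118221819), 372.0)
```

View pics/c1.png

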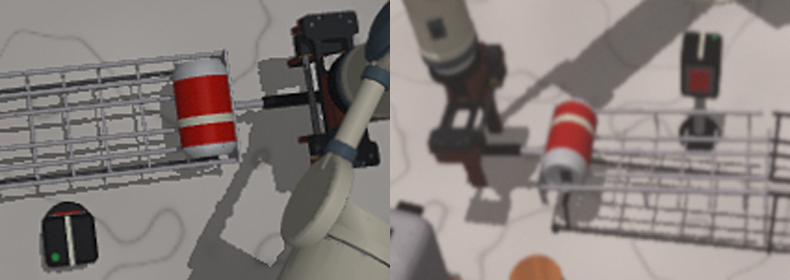

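The view confirms it: the open fingers straddle the black handle bar, with the bar entering the gripper midway at about (300,100) in the left panel, and the can is untouched at the stop. I'll grip, then check small-move timing while the ramp is still below level.

```bash
python3 - <<'E'
from h import *
from bench import *
np.set_printoptions(precision=4,suppress=True)
close();s=state();print(s["time"],s["finger_gap"],s["finger_force"],s["ft_force"],s["moment"],qof(s["ee_pos"]))
def go(q,sp):
    p,o=pose(q);move_l(p,sp,orientation=o);s=state();print(q,round(s["time"],3),"q",round(qof(s["ee_pos"]),4),s["ft_force"],s["moment"])
go(.03,.05);go(.05,.03);go(.052,.02);go(.054,.02);go(.056,.005);go(.052,.03);go(.06,.03)
for n in("top","scene"):print(lane(get_image(n),n,.06))
E
```

```text
4.5167 0.015274405445782084 29.995973110198975 [10.3017 -0.2093 -4.3941] [-0.0568 -1.7295 -0.1868] 7.39650275596998e-05
0.03 4.917 q 0.0306 [10.3827 -0.5145 -5.5152] [-0.1523 -1.7483 -0.1317]
0.05 5.35 q 0.0502 [11.0399 -1.0926 -4.299 ] [-0.1832 -1.7489 -0.0887]
0.052 5.6 q 0.0517 [11.3151 -0.0884 -4.0619] [-0.1737 -1.7648 -0.0435]
0.054 5.85 q 0.0538 [11.2163  0.04   -5.3448] [-0.1708 -1.7679 -0.0133]
0.056 6.167 q 0.0557 [10.5469 -1.1325 -5.3626] [-0.1502 -1.7999 -0.0683]
0.052 6.417 q 0.0513 [ 9.972  -0.9345 -5.2819] [-0.1698 -1.8379 -0.1023]
0.06 6.675 q 0.0601 [ 9.8012 -0.1685 -4.9277] [-0.1707 -1.7398 -0.0259]
(np.float64(-0.2854119383012525), 935.0)
(np.float64(-0.2871137147923145), 370.0)
```

```bash
python3 - <<'E'
from h import *
from bench import *
A=6.77;TGT=-.106
x=np.array([-.2854,0,0.]);P=np.diag([1e-6,1e-6,.004**2])     # y, v, level bias (rad)
Q=np.diag([1e-7,2e-6,1e-8]);C=np.array([[1,0,0]]);Rm=.0006**2
ph=1;t_in=None;tp=None;qp=None;log=[]
for i in range(110):
    s=state();t,q=s["time"],qof(s["ee_pos"])
    y,n=lane(get_image("top"),"top",q)
    if tp is not None:
        T=t-tp;h=T/2
        F=np.array([[1,T,A*T*T/2],[0,1,A*T],[0,0,1]])
        a0,a1=A*(qp-.1),A*(q-.1)
        xp=F@x;xp[0]+=T*T*(a0*2/3+a1/3)/2;xp[1]+=T*(a0*.58+a1*.42)
        if xp[0]<-.2854:xp[:2]=[-.2854,0]
        P=F@P@F.T+Q;x=xp
        if n>300:
            k=P@C.T/(P[0,0]+Rm);x=x+k[:,0]*(y-x[0]);P=P-k@C@P
            if x[0]<-.284:x[1]=max(x[1],0)
    tp,qp=t,q
    if ph==1:
        ok=abs(x[0]-TGT)<.009 and abs(y-TGT)<.011
        t_in=(t_in if t_in is not None else t) if ok else None
        if t_in is not None and t-t_in>5.5:ph=2;print("read",t-t_in)
    # predict ahead to the middle of the coming ramp move
    ap=A*(q-.1+x[2]);tau=.17;yp=x[0]+x[1]*tau+ap*tau*tau/2;vp=x[1]+ap*tau
    vr=np.clip(.7*(TGT-yp),-.07,.07) if ph==1 else .06
    qc=np.clip(.1-x[2]+2.0*(vr-vp)/A,.075,.125)
    print(f"{t:.2f} ph{ph} y {y*1e3:.1f} est {x[0]*1e3:.1f} v {x[1]*1e3:.0f} b {x[2]*1e3:.1f} q {q:.4f} qc {qc:.4f}")
    if ph==2 and x[0]>.015:break
    p,o=pose(qc);move_l(p,.08,orientation=o)
    if t>38:break
if ph==2:
    for _ in range(4):
        hold(.4);im=get_image("top");print(state()["time"],lane(im,"top",.1))
    cv2.imwrite("pics/top2.png",im["frame"])
E
```

```text
6.78 ph1 y -285.9 est -285.4 v 0 b 0.0 q 0.0597 qc 0.1250
7.32 ph1 y -277.5 est -277.7 v 26 b 7.1 q 0.1260 qc 0.0945
7.67 ph1 y -269.8 est -269.2 v 42 b 2.2 q 0.0922 qc 0.1081
7.97 ph1 y -270.0 est -268.1 v 17 b -1.0 q 0.1082 qc 0.1143
8.28 ph1 y -268.8 est -267.2 v 22 b -2.4 q 0.1140 qc 0.1127
8.57 ph1 y -268.6 est -266.3 v 26 b -3.7 q 0.1119 qc 0.1141
8.88 ph1 y -268.1 est -265.4 v 25 b -5.0 q 0.1134 qc 0.1154
9.18 ph1 y -267.6 est -264.8 v 24 b -6.2 q 0.1148 qc 0.1167
9.47 ph1 y -266.3 est -263.7 v 26 b -7.3 q 0.1161 qc 0.1174
9.78 ph1 y -264.4 est -261.8 v 27 b -8.3 q 0.1166 qc 0.1180
10.07 ph1 y -261.8 est -259.3 v 29 b -9.2 q 0.1173 qc 0.1186
10.38 ph1 y -257.7 est -255.5 v 32 b -10.0 q 0.1178 qc 0.1187
10.68 ph1 y -251.7 est -249.8 v 36 b -10.7 q 0.1180 qc 0.1183
10.97 ph1 y -245.5 est -243.5 v 38 b -11.4 q 0.1176 qc 0.1188
11.28 ph1 y -239.1 est -237.1 v 38 b -12.2 q 0.1182 qc 0.1197
11.57 ph1 y -231.6 est -229.8 v 39 b -12.8 q 0.1190 qc 0.1198
11.88 ph1 y -223.3 est -221.6 v 41 b -13.4 q 0.1191 qc 0.1199
12.18 ph1 y -213.3 est -212.0 v 45 b -13.9 q 0.1192 qc 0.1191
12.47 ph1
[... 4504 characters left out ...]
h1 y -90.8 est -91.2 v -4 b -6.8 q 0.1053 qc 0.1055
35.27 ph1 y -90.9 est -91.3 v -4 b -6.6 q 0.1053 qc 0.1054
35.58 ph1 y -90.5 est -91.1 v -3 b -6.4 q 0.1053 qc 0.1048
35.88 ph1 y -90.3 est -90.8 v -3 b -6.2 q 0.1047 qc 0.1046
36.17 ph1 y -90.5 est -90.9 v -4 b -6.1 q 0.1045 qc 0.1049
36.48 ph1 y -90.4 est -90.9 v -4 b -5.9 q 0.1048 qc 0.1045
36.77 ph1 y -90.8 est -91.2 v -4 b -5.8 q 0.1043 qc 0.1047
37.08 ph1 y -90.2 est -90.8 v -3 b -5.6 q 0.1046 qc 0.1039
37.38 ph1 y -90.3 est -90.8 v -3 b -5.5 q 0.1037 qc 0.1040
37.67 ph1 y -90.3 est -90.8 v -4 b -5.3 q 0.1038 qc 0.1039
37.98 ph1 y -90.6 est -91.0 v -4 b -5.2 q 0.1039 qc 0.1039
38.27 ph1 y -90.6 est -91.1 v -4 b -5.0 q 0.1039 qc 0.1036
```

The can has come to rest at y ≈ -90 mm, at the edge of the window, and rolling resistance is holding it. I'll look before the next move.

```bash
python3 - <<'E'
from h import *
from bench import *
np.set_printoptions(precision=4,suppress=True)
s=state();q=qof(s["ee_pos"]);print(s["time"],q,s["ft_force"],s["moment"],s["finger_gap"])
T=get_image("top");S=get_image("scene");print(lane(T,"top",q),lane(S,"scene",q))
a=T["frame"][170:310,270:500];b=S["frame"][90:230,170:400]
cv2.imwrite("pics/c2.png",np.vstack([cv2.resize(a,(490,298),interpolation=2),cv2.resize(b,(490,298),interpolation=2)]))
E
```

```text
38.575 0.10348978994053315 [11.308  -0.0965 -4.2878] [-0.1103 -1.8126  0.0002] 0.014970069146525085
(np.float64(-0.0907659021074575), 943.0) (np.float64(-0.09195681762652738), 396.0)
```

View pics/c2.png

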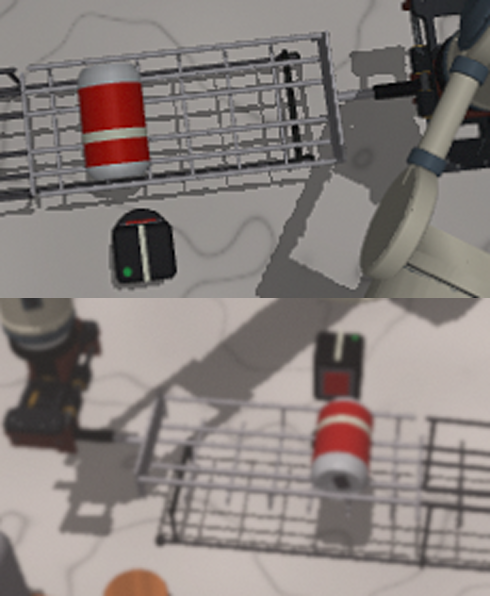

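The can sits about 15 mm hinge-ward of the white line (can centre near column 114, line near 127 in the upper panel) and is standing still. I'll nudge it back to the middle with feedback, then hold it there.

```bash
cat > ctl.py <<'E'
from h import *
from bench import *
def look():
    s=state();q=qof(s["ee_pos"]);y,n=lane(get_image("top"),"top",q);return s["time"],q,y*1e3
def go(q,sp=.1):
    p,o=pose(q);move_l(p,sp,orientation=o)
E
python3 - <<'E'
from ctl import *
t0,q,y0=look();qc=.094;yp,tp=y0,t0;start=y0;braked=False;still=0
while True:
    go(qc)
    t,q,y=look();v=(y-yp)/(t-tp);yp,tp=y,t
    e=y+v*.35-(-106)
    if not braked:
        if e<5:braked=True;qc=.104+min(.012,max(0,-v)*3e-4)
        elif y>start-1.5:qc-=.005
        elif v<-20:qc+=.005
    else:
        still=still+1 if abs(v)<2.5 else 0
        if abs(v)<2.5:qc=.102
        else:qc=.102+np.clip(-v*4e-4,-.012,.012)
    print(f"{t:.2f} y {y:.1f} v {v:.0f} q {q:.4f} -> {qc:.4f}")
    if still>=2 or t>44:break
E
```

```text
38.98 y -90.8 v -1 q 0.0932 -> 0.0890
39.27 y -91.5 v -2 q 0.0886 -> 0.0840
39.58 y -92.8 v -5 q 0.0836 -> 0.0840
39.88 y -95.5 v -9 q 0.0838 -> 0.0840
40.17 y -99.3 v -12 q 0.0839 -> 0.1077
40.48 y -102.2 v -10 q 0.1093 -> 0.1059
40.77 y -102.1 v 0 q 0.1057 -> 0.1020
41.08 y -103.0 v -3 q 0.1016 -> 0.1032
41.38 y -102.4 v 2 q 0.1031 -> 0.1020
41.67 y -102.2 v 1 q 0.1017 -> 0.1020
```

```bash
python3 - <<'E'
from ctl import *
while True:
    t,q,y=look();print(f"{t:.2f} y {y:.1f}")
    if t>45.1 or abs(y+106)>9:break
    hold(.5)
if abs(y+106)<=9:
    qc=.123;yp,tp=y,t;v=0
    while True:
        go(qc);t,q,y=look();v=.4*v+.6*(y-yp)/(t-tp);yp,tp=y,t
        if y<15:qc=np.clip(qc+(75-v)*1.0e-4 if v<40 else .118+(75-v)*2.5e-4,.105,.130)
        print(f"{t:.2f} y {y:.1f} v {v:.0f} q {q:.4f} -> {qc:.4f}")
        if y>35 or t>52:break
    for _ in range(2):
        hold(.35);print(look())
E
```

```text
41.73 y -102.2
42.27 y -102.2
42.83 y -101.9
43.38 y -102.0
43.92 y -102.2
44.48 y -102.7
45.02 y -102.2
45.58 y -102.4
45.88 y -99.2 v 7 q 0.1244 -> 0.1298
46.17 y -90.8 v 19 q 0.1304 -> 0.1300
46.48 y -75.7 v 38 q 0.1301 -> 0.1300
46.77 y -56.4 v 54 q 0.1300 -> 0.1233
47.08 y -33.6 v 67 q 0.1229 -> 0.1200
47.38 y -12.5 v 69 q 0.1199 -> 0.1195
47.67 y 7.8 v 68 q 0.1198 -> 0.1197
47.98 y 27.0 v 66 q 0.1200 -> 0.1197
48.27 y 50.3 v 73 q 0.1200 -> 0.1197
(48.675, np.float64(0.11996803762219314), np.float64(86.17726292071926))
(49.075, np.float64(0.11998319282598456), np.float64(97.80187503674782))
```

```bash
python3 - <<'E'
from ctl import *
print(look())
go(.06,.06);print(look());go(0.002,.05);print(look(),state()["ft_force"])
gripper_open();print(state()["time"],state()["finger_gap"],state()["ft_force"])
p,o=pose(0,.12);move_l(p,.12,orientation=o);print(look(),state()["ft_force"])
T=get_image("top");S=get_image("scene")
a=T["frame"][180:290,150:510];b=S["frame"][90:230,170:490]
cv2.imwrite("pics/c3.png",np.vstack([cv2.resize(a,(680,208),interpolation=2),cv2.resize(b,(680,298),interpolation=2)]))
E
```

```text
(49.125, np.float64(0.11991042942662918), np.float64(97.74781849266799))
(49.7417, np.float64(0.05940085752797185), np.float64(97.81824969799618))
(50.425, np.float64(0.001805866926206004), np.float64(97.74781849266799)) [11.00100796  1.0750453  -3.6745376 ]
51.6583 0.08776677568323947 [-0.13912585  0.2207133  -0.0608806 ]
(52.8917, np.float64(0.29787170419836945), np.float64(97.75838913515267)) [-0.18134714 -0.57050398  0.03719972]
```

View pics/c3.png

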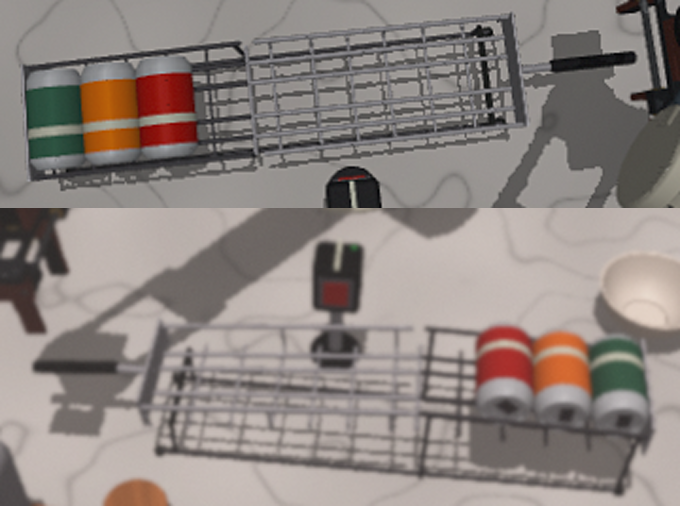

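The red can is resting against the orange one, the ramp is down with the handle end back where it started (scene ≈ (186,164), as in the first picture), and the gripper is clear.

```bash
python3 -c "
from bench import *
print(job_done())"
```

```text
the job is handed in; nothing more can be done
None
```

The job is handed in at about 53 s: the can held about 4 mm off the reader's middle for over 5 s, though it first overshot and sat about 15 mm past for some 20 s. It then rolled at about 0.1 m/s up against the orange can, and the ramp is down and released.

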